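# Switch the ball sorter's seesaw gate and feed two balls

## Task

The yellow seesaw gate of the ball sorting stand is still set to run into the grey tray. Press the black pad at its raised end down with the fingertips until the gate has rocked fully over, then push the two steel balls along the feed trough and over its lip so that both roll down the gate into the blue tray. Only press and push: do not pick the balls up, do not touch them once they are on the gate or beyond it, let none go to the grey side, and leave the parts lying around where they are.

Things in the scene. Friction and masses are not known exactly. Their poses are not given: they have to be found in the camera images.
- stand: Ball sorting stand, fixed: grey base plate 100 x 480 mm, seesaw gate across its middle, a chute (48 mm wide) and a tray at each end, feed trough in front. Origin on the bench top under the middle of the gate; x runs along the trough towards the gate (away from the robot), y along the gate towards the grey tray, z up.
- gate (a joint): Angle of the yellow seesaw gate (open channel 172 x 48 mm) about its level pivot along the stand's x, 61 mm up. Stops at -0.21 and +0.21 rad, 0 is level. Negative: blue-tray end raised (so it starts, not always on the stop). Positive: blue-tray end low, balls run to the blue tray. The stiff pivot stays where it is left; 2 to 4 N on an end pad turns it.
- pad_right (a point): Centre of the top of the black ribbed press pad (32 x 36 mm) at the gate's blue-tray end, on the side away from the trough: stand x = 46 mm, y = -65 mm. Moves with the gate: about 93 mm above the bench with this end fully raised, 66 mm when fully down.
- pad_left (a point): Centre of the top of the same kind of pad at the grey-tray end of the gate.
- lip (a point): Middle of the trough floor's edge at the gate: stand x = -27 mm, y = 0, 89 mm above the bench; the gate's floor lies 12 mm lower. The trough runs back from here along the stand's x axis, 34 mm wide inside, open above, walls 8 mm above its floor. A ball whose centre is pushed past the lip drops onto the gate and rolls to its low end.
- trough_end (a point): Middle of the trough floor at its other end, at the end stop: stand x = -118 mm, y = 0, 86 mm above the bench (the floor falls 2 degrees from the lip to here, so balls stay until pushed). The stop is only 6 mm high and 4 mm thick, so a fingertip held 10 mm or more above the floor passes over stop and walls.
- ball_front_center (a point): Centre of the oiled, slippery steel ball (30 mm, about 0.11 kg) in the trough nearer the gate, touching the rear ball; it rolls freely and would roll back to the rear ball.
- ball_rear_center (a point): Centre of the same kind of ball lying against the end stop of the trough, farther from the gate. Pushed towards the gate from behind, it pushes the front ball ahead of it. Push with a fingertip that reaches below the ball's centre (tip 10 to 13 mm above the trough's floor): pressed from above its centre, a ball jams on the floor.
- tray_blue_floor (a point): Centre of the inner floor, 15 mm above the bench, of the blue tray: 82 x 92 mm inside, walls 24 to 50 mm high. Axes as the stand; at the stand's -y end.
- bearing_a: Clutch release bearing, 48 x 48 x 18 mm, loose bystander; origin at the centre of its underside.
- spring_a: Dark coil spring standing upright, 39 mm wide, 68 mm tall, loose bystander; origin at the centre of its underside.
- lining_pad_1: Brown brake pad, 40 x 61 x 14 mm, loose bystander; origin at the centre of its underside.
- bolt_0: Steel bolt, 54 x 18 x 16 mm, loose bystander; origin at the centre of its underside.
- paint_marker: Paint marker with yellow cap, 121 x 13 x 13 mm, loose bystander; origin at the centre of its underside.
- ball_front: The front ball itself; its origin turns as it rolls, use the centre point.
- ball_rear: The rear ball itself; its origin turns as it rolls, use the centre point.
Mind the look-alikes: they are no part of the job. Leave any green or red look-alike of the ball_rear alone.

How it is judged:
On the way, in this order (a step that is already met when the one before it is completed fails the run):
1. the gate is rocked fully over to the blue side while both balls still lie in the trough (value of joint gate above 0.17 rad and x of each of ball_front_center, ball_rear_center in the frame of stand below -0.027 m), for 0.2 s.
2. both balls have rolled into the blue tray (x of ball_front_center in the frame of tray_blue_floor between -0.045 and 0.045 m and y of ball_front_center in the frame of tray_blue_floor between -0.05 and 0.05 m and z of each of ball_front_center, ball_rear_center in the frame of tray_blue_floor below 0.025 m and x of ball_rear_center in the frame of tray_blue_floor between -0.045 and 0.045 m and y of ball_rear_center in the frame of tray_blue_floor between -0.05 and 0.05 m), for 0.2 s.
At the end, for the whole second after the job is handed in: The gate stands at more than 0.17 rad on the blue side, and both balls lie at rest (slower than 0.05 m/s) on the floor of the blue tray (centres within 45 mm in x and 50 mm in y of its middle and less than 25 mm above its floor) (all of step 2 and value of joint gate above 0.17 rad and linear speed of each of ball_front, ball_rear below 0.05 m/s); the robot touches nothing.
It fails at once if a ball runs to the grey side (y of any of ball_front_center, ball_rear_center in the frame of stand above 0.07 m).
It fails at once if a ball is lifted (its centre more than 17 mm above where it lies in the trough) (height (world z) of any of ball_front_center, ball_rear_center above 0.12 m).
It fails at once if the fingers touch a ball that is on the gate or beyond (centre more than 12 mm past the lip) ((x of ball_front_center in the frame of stand above -0.015 m and contact force between the fingers and ball_front above 0.3 N) or (x of ball_rear_center in the frame of stand above -0.015 m and contact force between the fingers and ball_rear above 0.3 N)).
It fails at once if a loose part lying around is moved by more than 20 mm (distance of any of bearing_a, spring_a, lining_pad_1, bolt_0, paint_marker from where it was at the start of the episode above 0.02 m).
It also fails if it takes over 48 s, if anything falls off the work surface, if the arm or the gripper's body presses on something with over 40 N, if the wrist force passes 120 N, or if a joint passes its speed limit or range.

## Robot

A 6-joint arm with a two-finger parallel gripper is mounted at the origin on a cart in front of the work surface, level with it; the furniture and walls round the work are solid. World frame = base frame: x ahead of the robot, y to its left, z up, the work surface at z = 0. Lengths are in m, angles in rad, forces in N, time in s.
With the tool pointing down it reaches from about 0.25 to 0.725 m from the base axis. Payload 4 kg.
Tool frame: the origin (TCP) lies between the finger pads; the fingertips stand 25 mm ahead of it and the grasp point (between the pads) lies 6 mm ahead of it (r.tip_reach is the distance from the TCP to the fingertips, in m); z points along the fingers, y is the direction in which the jaws open and shut (so a half turn about z gives the same grasp; the last joint's range is limited). The gripper opens to 85 mm and grips with 20 to 120 N. Pads are 22 mm wide; open, the fingers measure 114 mm over their backs; the gripper's body (76 mm by 85 mm) begins 54 mm behind the grasp point. The pads swing forward as they close: fully open they stand 13 mm farther back than shut.
Start: joints at [1.134, 0.241, 0.005, 1.335, 0, 1.571], TCP at [0.212, 0.453, 0.256] pointing down, gripper open.
Joint ranges: [-2.72, 2.72], [-1.05, 1.87], [-1.09, 1.28], [-1.99, 2.15], [-1.42, 1.44], [-3.14, 3.14]. Speed limits (rad/s): [2.79, 2.79, 3.14, 3.14, 3.14, 3.14].

## Interface

Orientations are given as a rotation vector (axis times angle).
In Python, from plant import r gives the robot as it stands. The module is installed in compiled form; this text tells all that it offers.
- The arm moves only by the tool carry_out, never from a script. Its argument "steps" is a list of rows, each a list of 4 numbers: the shift along the tool's x, y, z as a fraction of full scale, then the turn about the tool's z as a fraction of full scale. A call has 1 to 12 rows; each row is the pose to reach, as a shift and turn from the pose measured when the call began, along the tool's axes at that moment, turning the shorter way round; what a row does not reach only later rows make up. Full scale, the value 1, is 0.6 m for a shift and pi rad for a turn. A row lasts 1/10 s, in which the tool goes at most 50 mm and 8.59 degrees, less where a joint would pass 70% of its speed; a pose out of reach is approached as far as the arm can. A call with a number of a shift or a turn outside -1 to 1 is refused whole. A call with a gripper value outside its range is refused whole. "gripper" is the closure, from -1 (fully open) to 1 (shut), so that 0 is half open, set as the call begins (left out, the last holds). The fingers move at their own pace and stop on an object; the grip force is fixed at half the most. Time passes only in rows, so rows that repeat a pose let the fingers close. It gives the time, the measured TCP pose, the force and the opening at its end, in the units of the state.
- r.get_state(): the state, without advancing time (a new reading comes with each control period).
- r.read_camera(name): name is "scene" or "top" or "wrist"; returns a dict with "img" (420x560x3 uint8, blue, green, red), "fovy" (degrees; the focal length in pixels is half the picture's height over the tangent of half this angle, whatever the lens; pixels are square), "cx", "cy" (the principal point, pixels), "dist_coeffs" ([k1, k2, p1, p2, k3] as OpenCV has them; the pictures are not rectified), "rvec" (rotation vector, rad) and "tvec" (3), from world to camera coordinates, as OpenCV has them. Camera axes: x right, y down, z forward; pixel columns grow to the right and rows downward; lengths in m; the calibration is good to about 2 mm. A picture is of the moment at which its call begins. There is no depth.
- r.hand_in(): hands the job in, once; it reports no verdict.
The state is a dict: "clock": time; "joint_pos": joint angles; "joint_velocities": joint speeds; "effort": joint torques, N m; "ee_pos": TCP position; "orientation": TCP orientation; "wrist_force": force on the tool from outside, world axes, zero at the start; "moment": the same for the moment, N m; "grip_width": finger opening in m.
Only numpy, scipy, OpenCV 4.12 (cv2) and the standard library are available. Lean on these libraries where they do the work, as an engineer would, in place of code of your own. Each camera call takes 0.05 s, during which the arm holds its last target. There are 200 camera calls.

## Working session

There is one attempt and no reset: what is moved stays moved. The work goes in short steps, Python scripts to look and compute and a tool call to move; the robot and the scene stay as the last step left them, time stands still between calls to the robot, and variables do not carry over. Pictures are saved under pics/ and viewed, about 8 in all and at most 12, crops included, and the job is handed in when it is done.

Besides the shell and the picture viewer there is one more tool, called as name([rows], argument=value, ...), one row to a line, values as JSON. carry_out: Moves the arm, as the interface text tells. Shift numbers are shares of 0.6 m and turn numbers shares of pi rad, none past 1 either way. Its arguments: {"type":"object","properties":{"steps":{"type":"array","items":{"type":"array","items":{"type":"number"}}},"gripper":{"type":"number"}},"required":["steps"]}

```bash
mkdir -p pics
cat > h.py <<'E'
import numpy as np, cv2
from plant import r
def cam(n,save=None):
    c=r.read_camera(n)
    if save: cv2.imwrite('pics/'+save,c['img'])
    f=c['img'].shape[0]/2/np.tan(np.radians(c['fovy'])/2)
    c['K']=np.array([[f,0,c['cx']],[0,f,c['cy']],[0,0,1]]); c['d']=np.array(c['dist_coeffs'],float)
    c['R']=cv2.Rodrigues(np.array(c['rvec'],float))[0]; c['t']=np.array(c['tvec'],float); return c
def ray(c,uv):
    p=cv2.undistortPoints(np.array([[uv]],float),c['K'],c['d'])[0,0]
    return -c['R'].T@c['t'], c['R'].T@np.array([p[0],p[1],1])
def atz(c,uv,z):
    o,d=ray(c,uv); return o+d*(z-o[2])/d[2]
def proj(c,P):
    return cv2.projectPoints(np.atleast_2d(np.array(P,float)),np.array(c['rvec'],float),c['t'],c['K'],c['d'])[0][:,0]
E
python3 - <<'E'
from h import *
import pickle
cs={}
for n in('scene','top','wrist'):
    c=cam(n,n+'0.png');cs[n]=c;print(n,-c['R'].T@c['t'],c['fovy'])
pickle.dump(cs,open('c0.pkl','wb'))
print(r.get_state(),r.tip_reach)
E
```

```text
scene [-0.17228759 -0.54815813  0.51065058] 57.447378052783485
top [ 0.42105215 -0.00635112  0.99416227] 49.95779976336412
wrist [0.13802897 0.48775169 0.37229392] 66.78573208990571
{'clock': 0.15, 'joint_pos': array([ 1.13397554e+00,  2.41244128e-01,  4.03943063e-03,  1.33519532e+00,
       -1.18425917e-05,  1.57076799e+00]), 'joint_velocities': array([-1.46159321e-03, -1.54870986e-03,  2.64994984e-03, -1.89318266e-04,
       -5.18050230e-04,  1.55472493e-05]), 'effort': array([-2.60326824e-04, -3.72633183e+01,  2.52639323e+01,  1.23301795e-02,
       -7.60597771e-06, -2.34239167e-06]), 'ee_pos': array([0.21134963, 0.45265553, 0.25561752]), 'orientation': array([-6.80597723e-01, -3.06663894e+00,  2.46298136e-03]), 'wrist_force': array([-0.65401058,  0.00092734, -0.75164999]), 'moment': array([-0.02824954, -0.00273975, -0.02176094]), 'grip_width': 0.08558214015665565} 0.025
```

View pics/top0.png

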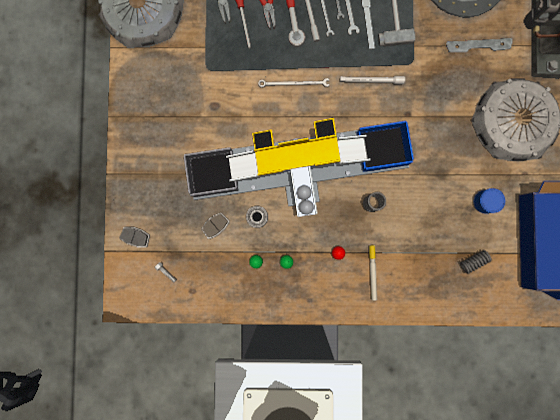

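View pics/scene0.png

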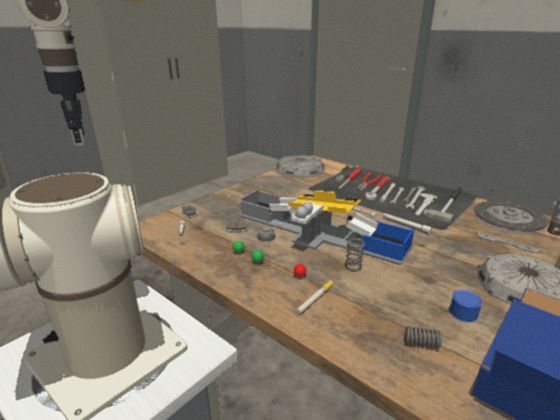

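The top view shows these points:
- Two steel balls in the trough, at about (305,192) and (306,207).
- Look-alikes: green at (256,262) and (287,262), red at (338,253).
- Black pads at (263,140) on the grey side and (324,128) on the blue side. I want the second one.
- The blue tray at (386,144), and the standing spring at (373,201).

I'll check this with one close crop.

Run:
```python
import cv2
i=cv2.imread('pics/top0.png')[105:225,175:425]
cv2.imwrite('pics/crop.png',cv2.resize(i,None,fx=3.2,fy=3.2,interpolation=cv2.INTER_CUBIC))
```

```text
(no output)
```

View pics/crop.png

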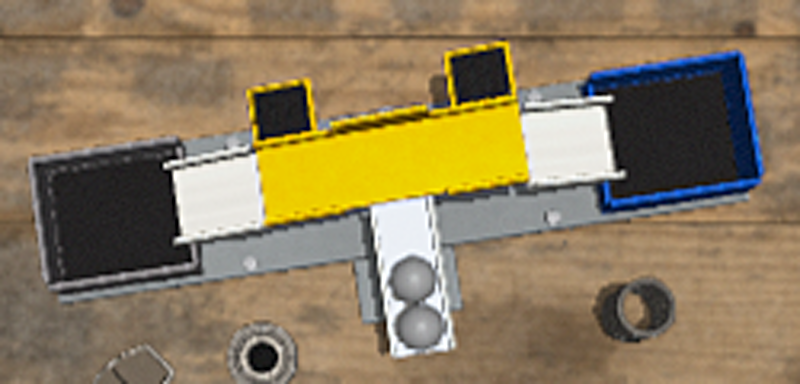

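```bash
cat > fit.py <<'E'
from h import *
import pickle
from scipy.optimize import least_squares
c=pickle.load(open('c0.pkl','rb'))['top']
uv=np.array([[412,279],[420,326],[282,110],[479,76]])/3.2+[175,105]
uv=uv-.5+.5/3.2
def model(p):
    x,y,w,g=p; R=np.array([[np.cos(w),-np.sin(w)],[np.sin(w),np.cos(w)]])
    S=[[-.073,0,.1025],[-.103,0,.1015]]
    for s in(1,-1): # pad_left y+
        yy=.065*s; S.append([.046,yy*np.cos(g)-.0185*np.sin(g),.061+yy*-np.sin(g)*-1+.0185*np.cos(g)])
    S=np.array(S); W=S.copy(); W[:,:2]=S[:,:2]@R.T+[x,y]; return W
E
python3 - <<'E'
from fit import *
for u,z in zip(uv,(.1025,.1015,.066,.093)): print(atz(c,u,z))
s=least_squares(lambda p:(proj(c,model(p))-uv).ravel(),[.5,0,.1,-.2]); print(s.x,s.fun.round(2)); print(model(s.x).round(4))
# check other cues: tray centre, plate corners
x,y,w,g=s.x
sc=pickle.load(open('c0.pkl','rb'))['scene']
print('scene',proj(sc,model(s.x)).round(1))
T=lambda a,b,z:[x+np.cos(w)*a-np.sin(w)*b,y+np.sin(w)*a+np.cos(w)*b,z]
print('crop', ((proj(c,[T(-.027,.017,.089),T(-.027,-.017,.089),T(-.122,.017,.094),T(-.122,-.017,.094),T(-.05,.24,.005),T(-.05,-.24,.005)])-[175,105])*3.2).round(0))
print('lip',T(-.027,0,.089),'spring',atz(c,(375,201),.068))
i=cv2.imread('pics/scene0.png')[170:270,230:420]
cv2.imwrite('pics/crops.png',cv2.resize(i,None,fx=4,fy=4,interpolation=cv2.INTER_CUBIC))
E
```

```text
[ 0.51064732 -0.03009657  0.1025    ]
[ 0.48151944 -0.03515899  0.1015    ]
[0.62462682 0.05389977 0.066     ]
[ 0.64054325 -0.07226672  0.093     ]
[ 0.58526341 -0.01940344  0.14536881 -0.15338643] [-0.06 -1.2  -0.42 -0.92  0.02  1.35  0.47  0.87]
[[ 0.513  -0.03    0.1025]
 [ 0.4833 -0.0343  0.1015]
 [ 0.6211  0.0536  0.0694]
 [ 0.6397 -0.0735  0.0892]]
scene [[306.9 206.4]
 [300.8 211.3]
 [306.6 196.3]
 [348.9 200. ]]
crop [[373. 208.]
 [426. 201.]
 [395. 357.]
 [449. 349.]
 [ 58. 305.]
 [749. 206.]]
lip [np.float64(0.5585481957573015), np.float64(-0.023314584324841327), 0.089] spring [ 0.4957852  -0.17779741  0.068     ]
```

View pics/crops.png

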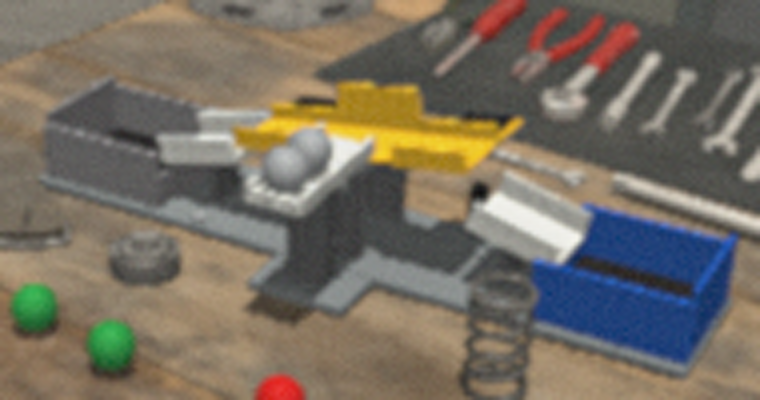

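The scene crop agrees with the fit to within about 1 px: balls at (307,207) and (301.5,212) against predicted (306.9,206.4) and (300.8,211.3). The blue end is raised. Next I'll work out the approach to the pad.

```bash
cat >> h.py <<'E'
W=0.148; O=np.array([.5845,-.0195])
def S(a,b,tipz): # TCP for tip at stand a,b and height
    return np.array([O[0]+np.cos(W)*a-np.sin(W)*b,O[1]+np.sin(W)*a+np.cos(W)*b,tipz+.025])
def go(P,ang=None):
    s=r.get_state(); R=cv2.Rodrigues(s['orientation'])[0]; d=R.T@(np.array(P)-s['ee_pos'])/.6
    cur=np.arctan2(R[1,0],R[0,0]); t=0 if ang is None else -((ang-cur+np.pi)%(2*np.pi)-np.pi)/np.pi
    print('shift',d.round(4),'turn',round(t,4),'tip stand', np.round([(s['ee_pos'][:2]-O)@[np.cos(W),np.sin(W)],(s['ee_pos'][:2]-O)@[-np.sin(W),np.cos(W)],s['ee_pos'][2]-.025],4),'F',s['wrist_force'].round(2),'t',s['clock'],'w',s['grip_width'])
E
python3 -c "
from h import *
go(S(.046,-.066,.16),W+np.pi)"
```

```text
shift [-1.0211 -0.4992  0.1185] turn -0.1861 tip stand [-0.2994  0.522   0.2306] F [-0.65  0.   -0.75] t 0.15 w 0.08558214015665565
```

carry_out([
  [-0.9, -0.45, 0.0, -0.186],
  [-0.9, -0.45, 0.0, -0.186],
  [-0.9, -0.45, 0.0, -0.186],
  [-0.9, -0.45, 0.0, -0.186],
  [-0.9, -0.45, 0.0, -0.186],
  [-0.9, -0.45, 0.0, -0.186],
  [-0.9, -0.45, 0.0, -0.186],
  [-0.9, -0.45, 0.0, -0.186],
  [-0.9, -0.45, 0.0, -0.186],
  [-0.9, -0.45, 0.0, -0.186],
  [-0.9, -0.45, 0.0, -0.186],
  [-0.9, -0.45, 0.0, -0.186],
], gripper=1)

```text
clock: 1.35
ee_pos: [0.5693, 0.0004, 0.2557]
orientation: [0.231, -3.132, 0.002]
wrist_force: [1.0, 1.5, 0.9]
grip_width: -0.0002
```

```bash
python3 -c "
from h import *
go(S(.046,-.066,.13),W+np.pi)"
```

```text
shift [-0.0971 -0.1462  0.1679] turn -0.0003 tip stand [-0.0121  0.0219  0.2307] F [1.01 1.5  0.9 ] t 1.35 w -0.00018053978332263943
```

carry_out([
  [-0.097, -0.146, 0.05, 0],
  [-0.097, -0.146, 0.168, 0],
  [-0.097, -0.146, 0.168, 0],
  [-0.097, -0.146, 0.168, 0],
  [-0.097, -0.146, 0.168, 0],
  [-0.097, -0.146, 0.168, 0],
])

```text
clock: 1.95
ee_pos: [0.64, -0.0772, 0.1565]
orientation: [-0.232, 3.133, -0.002]
wrist_force: [-0.3, 0.4, 0.2]
grip_width: -0.0002
```

```bash
python3 -c "
from h import *
go(S(.046,-.066,.06),W+np.pi)
a=cam('top')['img'][95:225,240:350]; b=cam('wrist')['img']
a=cv2.resize(a,None,fx=3.2,fy=3.2); 
cv2.imwrite('pics/m1.png',cv2.resize(np.hstack([a,cv2.resize(b,(555,416))]),(800,365)))"
```

```text
shift [ 0.0006 -0.0011  0.1192] turn -0.0 tip stand [ 0.0464 -0.0653  0.1315] F [-0.27  0.36  0.21] t 1.95 w -0.00021581949416819688
```

View pics/m1.png

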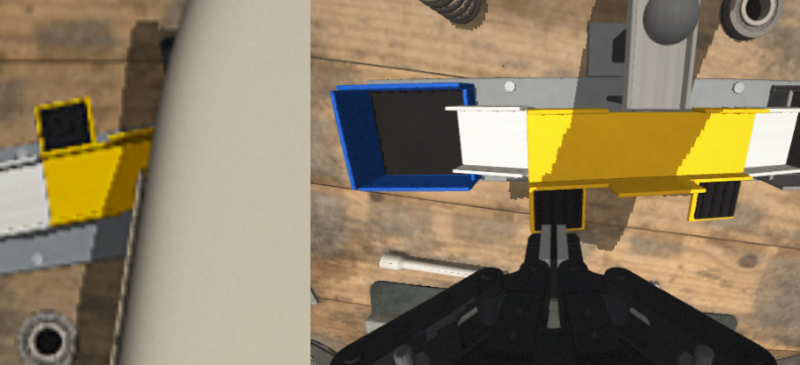

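The closed fingertips are above the blue-side pad, which shows at wrist-image (557,208). The stand looks square to the tool, so I'll press down slowly.

carry_out([
  [0, 0, 0.055, 0],
  [0, 0, 0.065, 0],
  [0, 0, 0.072, 0],
  [0, 0, 0.079, 0],
  [0, 0, 0.086, 0],
  [0, 0, 0.093, 0],
  [0, 0, 0.1, 0],
  [0, 0, 0.105, 0],
  [0, 0, 0.105, 0],
  [0, 0, 0.105, 0],
])

```text
clock: 3.05
ee_pos: [0.6406, -0.0768, 0.0946]
orientation: [-0.233, 3.13, -0.002]
wrist_force: [-0.1, -1.7, 1.4]
grip_width: 0.0
```

```bash
python3 -c "
from h import *
go(S(.046,-.066,.064),W+np.pi)"
```

```text
shift [ 0.0018 -0.0018  0.0094] turn 0.0002 tip stand [ 0.0471 -0.0649  0.0696] F [-0.11 -1.69  1.35] t 3.05 w 2.4917873510712542e-05
```

carry_out([
  [0, 0, 0.004, 0],
  [0, 0, 0.006, 0],
  [0, 0, 0.006, 0],
  [0, 0, 0.006, 0],
])

```text
clock: 3.45
ee_pos: [0.6408, -0.0769, 0.0926]
orientation: [-0.233, 3.129, -0.003]
wrist_force: [-2.4, -2.0, 9.1]
grip_width: 0.0001
```

carry_out([
  [0, 0, 0.003, 0],
  [0, 0, 0.005, 0],
  [0, 0, 0.005, 0],
  [0, 0, 0.005, 0],
])

```text
clock: 3.85
ee_pos: [0.6407, -0.0769, 0.0924]
orientation: [-0.233, 3.128, -0.003]
wrist_force: [-4.6, -0.7, 14.8]
grip_width: 0.0005
```

The force climbed from 9 to 15 N with no more travel, so the gate is on its stop. I'll lift and move behind the trough.

```bash
python3 -c "
from h import *
go(S(.046,-.066,.16),W+np.pi);go(S(-.155,0,.16),W+np.pi)"
```

```text
shift [ 0.0011 -0.0019 -0.1544] turn 0.0002 tip stand [ 0.0472 -0.0651  0.0674] F [-4.62 -0.7  14.8 ] t 3.85 w 0.00047200163912717566
shift [ 0.3361  0.1084 -0.1563] turn 0.0002 tip stand [ 0.0472 -0.0651  0.0674] F [-4.62 -0.7  14.8 ] t 3.85 w 0.00047200163912717566
```

carry_out([
  [0, 0, -0.08, 0],
  [0, 0, -0.155, 0],
  [0, 0, -0.155, 0],
  [0.08, 0.03, -0.155, 0],
  [0.16, 0.06, -0.155, 0],
  [0.24, 0.09, -0.155, 0],
  [0.336, 0.108, -0.155, 0],
  [0.336, 0.108, -0.155, 0],
  [0.336, 0.108, -0.155, 0],
  [0.336, 0.108, -0.155, 0],
])

```text
clock: 4.85
ee_pos: [0.4324, -0.0425, 0.1845]
orientation: [-0.233, 3.126, -0.003]
wrist_force: [-0.4, -0.5, -0.2]
grip_width: 0.0003
```

```bash
python3 -c "
from h import *
go(S(-.155,0,.099),W+np.pi)
c=cam('wrist','w2.png')
a=cam('scene')['img'][165:270,225:415]
m=lambda P:proj(c,P).round(1)
T=lambda a,b,z:S(a,b,z-.025)
print('lipcorners',m([T(-.027,.017,.089),T(-.027,-.017,.089)]),'balls',m([T(-.073,0,.1025),T(-.103,0,.1015)]),'padR',m([T(.046,-.065,.066)]),'tip',m([T(-.155,0,.16)]))
cv2.imwrite('pics/m2.png',np.hstack([cv2.resize(a,(380,210)),c['img'][:210,:380]]) if 0 else np.vstack([c['img'],]))
cv2.imwrite('pics/m3.png',cv2.resize(np.hstack([c['img'],cv2.resize(a,(760,420))]),(800,255)))"
```

```text
shift [0.0027 0.0007 0.1008] turn 0.0003 tip stand [-0.1538 -0.0003  0.1595] F [-0.36 -0.54 -0.2 ] t 4.85 w 0.0003121250670709288
lipcorners [[297.5 362. ]
 [257.5 361.8]] balls [[277.5 328.5]
 [277.6 294. ]] padR [[212.6 400.1]] tip [[277.5 271.7]]
```

View pics/w2.png

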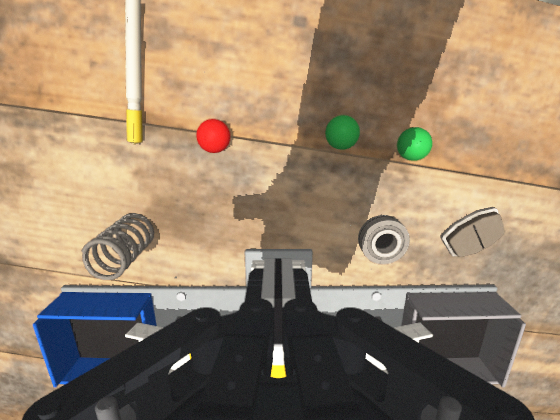

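View pics/m3.png

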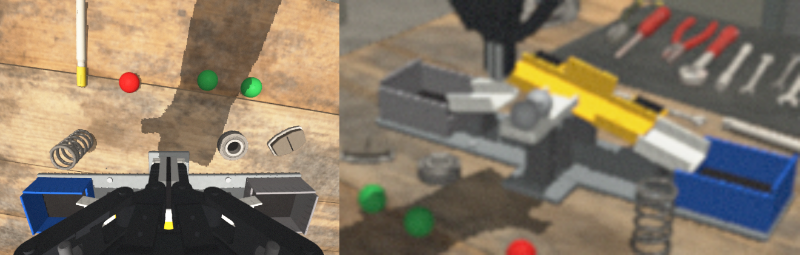

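The gate is now low on the blue side and both balls are still in the trough. The finger slit at column 277.5 lines up with the trough foot centre at about 278. I'll lower behind the stop and then approach.

carry_out([
  [0.003, 0, 0.07, 0],
  [0.003, 0, 0.102, 0],
  [0.003, 0, 0.102, 0],
  [0.003, 0, 0.102, 0],
  [-0.012, 0, 0.102, 0],
  [-0.022, 0, 0.102, 0],
  [-0.028, 0, 0.102, 0],
  [-0.028, 0, 0.102, 0],
])

```text
clock: 5.75
ee_pos: [0.4515, -0.0402, 0.124]
orientation: [-0.233, 3.124, -0.003]
wrist_force: [0.9, 0.1, 0.4]
grip_width: -0.0001
```

```bash
python3 -c "
from h import *
go(S(-.09,0,.099),W+np.pi);go(S(-.052,0,.1005),W+np.pi)"
```

```text
shift [-0.0744  0.0013  0.0006] turn 0.0004 tip stand [-0.1346 -0.0008  0.099 ] F [0.92 0.06 0.39] t 5.75 w -8.705038760499691e-05
shift [-0.1377  0.0012 -0.0014] turn 0.0004 tip stand [-0.1346 -0.0008  0.099 ] F [0.92 0.06 0.39] t 5.75 w -8.705038760499691e-05
```

Free so far. I'll push slowly now.

carry_out([
  [-0.007, 0.001, 0.001, 0],
  [-0.014, 0.001, 0.001, 0],
  [-0.021, 0.001, 0.001, 0],
  [-0.028, 0.001, 0.001, 0],
  [-0.035, 0.001, 0.001, 0],
  [-0.042, 0.001, 0, 0],
  [-0.049, 0.001, 0, 0],
  [-0.056, 0.001, 0, 0],
  [-0.063, 0.001, 0, 0],
  [-0.07, 0.001, 0, 0],
  [-0.074, 0.001, 0, 0],
  [-0.074, 0.001, 0, 0],
])

```text
clock: 6.95
ee_pos: [0.4958, -0.0329, 0.1244]
orientation: [-0.234, 3.124, -0.004]
wrist_force: [-0.1, -0.4, -0.7]
grip_width: 0.0002
```

```bash
python3 -c "
from h import *
go(S(-.05,0,.1005),W+np.pi)
a=cam('scene')['img'][165:270,225:415]; cv2.imwrite('pics/m4.png',cv2.resize(a,(760,420),interpolation=2))"
```

```text
shift [-0.0662  0.0002 -0.0013] turn 0.0004 tip stand [-0.0897 -0.0002  0.0994] F [-0.11 -0.36 -0.7 ] t 6.95 w 0.000166987468421607
```

View pics/m4.png

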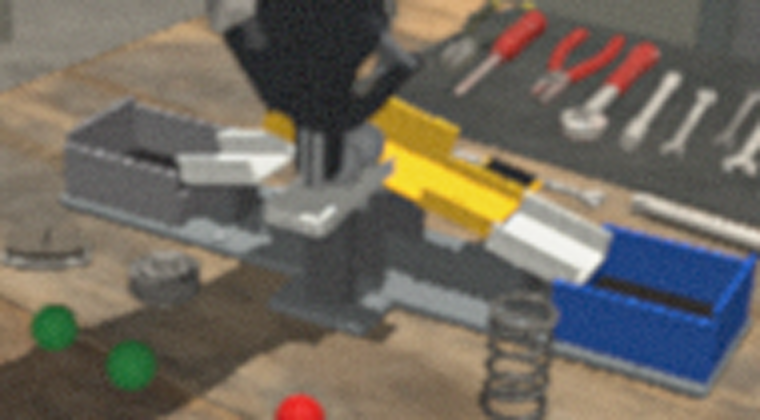

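The balls are ahead of the fingertip and still in the trough, with one visible at (365,145). I'll go on to tip x of about -0.055.

carry_out([
  [-0.007, 0, 0, 0],
  [-0.014, 0, 0, 0],
  [-0.021, 0, 0, 0],
  [-0.028, 0, -0.001, 0],
  [-0.035, 0, -0.001, 0],
  [-0.042, 0, -0.001, 0],
  [-0.049, 0, -0.001, 0],
  [-0.056, 0, -0.001, 0],
  [-0.058, 0, -0.001, 0],
  [-0.058, 0, -0.001, 0],
])

```text
clock: 8.0
ee_pos: [0.5301, -0.0277, 0.1252]
orientation: [-0.234, 3.124, -0.003]
wrist_force: [0.6, 0.8, -0.0]
grip_width: 0.0002
```

```bash
python3 -c "
from h import *
go(S(-.048,0,.1005),W+np.pi)
a=cam('scene')['img'][165:270,225:415]; cv2.imwrite('pics/m5.png',cv2.resize(a,(760,420),interpolation=2))"
```

```text
shift [-0.0117  0.0001 -0.0004] turn 0.0004 tip stand [-5.500e-02 -1.000e-04  1.002e-01] F [ 0.6   0.82 -0.04] t 8.0 w 0.00023821881293119423
```

View pics/m5.png

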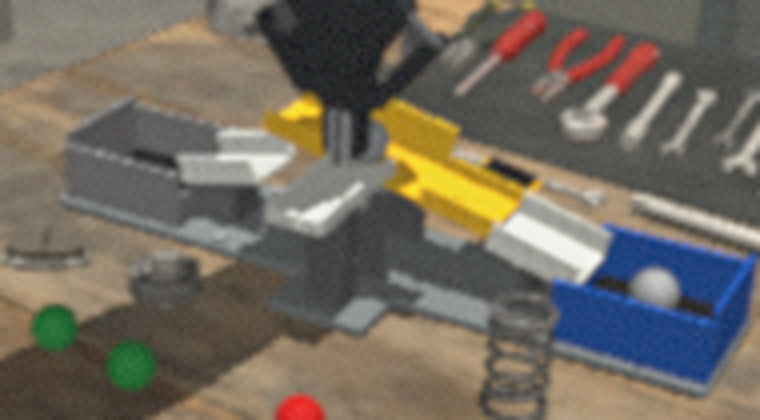

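The front ball is in the blue tray at (655,285), and the rear ball is still at the fingertip on the lip. I'll advance in small nudges.

carry_out([
  [-0.003, 0, 0, 0],
  [-0.006, 0, 0, 0],
  [-0.008, 0, 0, 0],
  [-0.008, 0, 0, 0],
  [-0.008, 0, 0, 0],
  [-0.008, 0, 0, 0],
  [-0.008, 0, 0, 0],
  [-0.008, 0, 0, 0],
  [-0.008, 0, 0, 0],
  [-0.008, 0, 0, 0],
])

```text
clock: 9.05
ee_pos: [0.5346, -0.027, 0.1252]
orientation: [-0.234, 3.124, -0.003]
wrist_force: [0.3, 0.3, -0.0]
grip_width: 0.0001
```

```bash
python3 -c "
from h import *
go(S(-.046,0,.1005),W+np.pi)
a=cam('scene')['img'][165:270,225:415]; cv2.imwrite('pics/m6.png',cv2.resize(a,(760,420),interpolation=2))"
```

```text
shift [-0.0074  0.0001 -0.0004] turn 0.0004 tip stand [-5.040e-02 -1.000e-04  1.002e-01] F [ 0.26  0.33 -0.02] t 9.05 w 7.106902226300935e-05
```

View pics/m6.png

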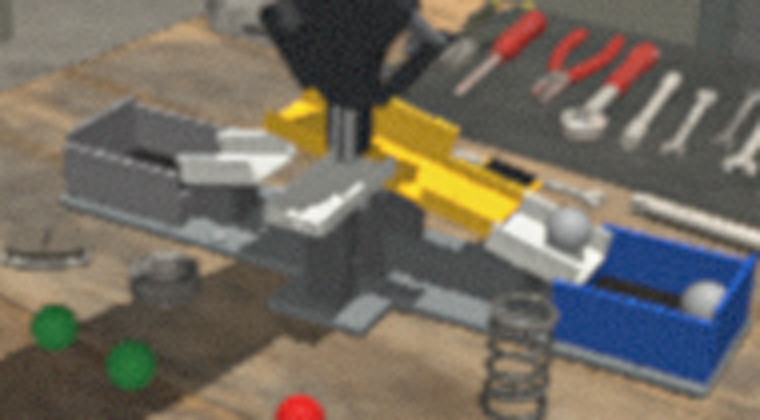

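The rear ball is rolling down the chute at (570,228), and the front ball lies in the tray. I'll back off, lift, and let it settle.

carry_out([
  [0.02, 0, 0, 0],
  [0.04, 0, -0.05, 0],
  [0.06, 0, -0.12, 0],
  [0.1, 0, -0.16, 0],
  [0.1, 0, -0.16, 0],
  [0.1, 0, -0.16, 0],
  [0.1, 0, -0.16, 0],
  [0.1, 0, -0.16, 0],
  [0.1, 0, -0.16, 0],
  [0.1, 0, -0.16, 0],
  [0.1, 0, -0.16, 0],
  [0.1, 0, -0.16, 0],
])

```text
clock: 10.3
ee_pos: [0.4744, -0.0358, 0.2205]
orientation: [-0.234, 3.125, -0.003]
wrist_force: [-0.7, -0.1, 0.6]
grip_width: 0.0001
```

carry_out([
  [0, 0, 0, 0],
  [0, 0, 0, 0],
  [0, 0, 0, 0],
  [0, 0, 0, 0],
  [0, 0, 0, 0],
  [0, 0, 0, 0],
  [0, 0, 0, 0],
  [0, 0, 0, 0],
  [0, 0, 0, 0],
  [0, 0, 0, 0],
  [0, 0, 0, 0],
  [0, 0, 0, 0],
])

```text
clock: 11.5
ee_pos: [0.4744, -0.0358, 0.2204]
orientation: [-0.234, 3.125, -0.003]
wrist_force: [0.1, -0.8, 0.0]
grip_width: 0.0001
```

```bash
python3 -c "
from h import *
a=cam('scene')['img']
t=cam('top')['img'][100:260,110:430]
for _ in range(6): b=cam('scene')['img']
print('motion in tray', cv2.absdiff(a,b)[215:265,355:415].mean(), cv2.absdiff(a,b)[280:400,20:120].mean())
cv2.imwrite('pics/m7.png',np.vstack([cv2.resize(b[165:270,225:415],(560,310),interpolation=2),cv2.resize(t,(560,280),interpolation=2)]))
print(r.get_state()['wrist_force'],r.get_state()['clock'])"
```

```text
motion in tray 2.765 2.0481666666666665
[0.23308613 0.00852661 0.25105368] 11.9
```

View pics/m7.png

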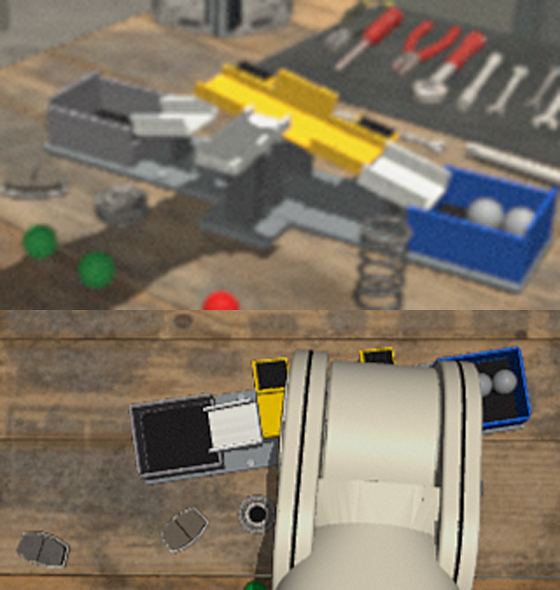

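Both balls are in the blue tray. The motion figure is slightly above the noise, so I'll let them settle longer and recheck.

carry_out([
  [0, 0, 0, 0],
  [0, 0, 0, 0],
  [0, 0, 0, 0],
  [0, 0, 0, 0],
  [0, 0, 0, 0],
  [0, 0, 0, 0],
  [0, 0, 0, 0],
  [0, 0, 0, 0],
  [0, 0, 0, 0],
  [0, 0, 0, 0],
  [0, 0, 0, 0],
  [0, 0, 0, 0],
])

```text
clock: 13.1
ee_pos: [0.4745, -0.0358, 0.2204]
orientation: [-0.234, 3.125, -0.003]
wrist_force: [-0.3, 0.3, 0.4]
grip_width: -0.0001
```

carry_out([
  [0, 0, 0, 0],
  [0, 0, 0, 0],
  [0, 0, 0, 0],
  [0, 0, 0, 0],
  [0, 0, 0, 0],
  [0, 0, 0, 0],
  [0, 0, 0, 0],
  [0, 0, 0, 0],
  [0, 0, 0, 0],
  [0, 0, 0, 0],
  [0, 0, 0, 0],
  [0, 0, 0, 0],
])

```text
clock: 14.3
ee_pos: [0.4745, -0.0358, 0.2204]
orientation: [-0.234, 3.125, -0.003]
wrist_force: [-0.1, 0.1, -1.2]
grip_width: -0.0004
```

```bash
python3 -c "
from h import *
F=[cam('scene')['img'].astype(float) for _ in range(16)]
A=np.mean(F[:4],0);B=np.mean(F[-4:],0);d=abs(A-B)
s=slice(215,265),slice(355,415)
print('tray',d[s].mean(),d[s].max(),'ref',d[215:265,120:180].mean(),d[215:265,120:180].max())
D=abs(B-cv2.imread('pics/scene0.png')); print('vs start: spring',D[235:272,343:366].mean(),'marker',D[280:313,295:336].mean())
t=cam('top')['img'][120:170,355:420]; h=cv2.cvtColor(t,cv2.COLOR_BGR2GRAY)
c=cam('top')
cs=cv2.HoughCircles(cv2.resize(h,None,fx=4,fy=4,interpolation=2),cv2.HOUGH_GRADIENT,1,30,param1=100,param2=15,minRadius=22,maxRadius=40)
for u in cs[0][:4]:
    uv=u[:2]/4+[355,120]-.375; p=atz(c,uv,.03)[:2]-O
    print(uv,'stand',p@[np.cos(W),np.sin(W)],p@[-np.sin(W),np.cos(W)])
"
```

```text
tray 1.3785 11.75 ref 1.2679444444444445 7.0
vs start: spring 5.535350567959264 marker 6.323478689332348
[398.   140.75] stand 0.012274351592565881 -0.21968447713422062
[383.75 142.  ] stand 0.014054764638109129 -0.18909952256053572
[364.   134.25] stand 0.03695754517164605 -0.14981101535059613
```

```bash
python3 -c "
from plant import r
print(r.hand_in())"
```

```text
the job is handed in; nothing more can be done
None
```

The job is handed in: the gate is rocked over to the blue side and both steel balls lie in the blue tray. The hand-in reports no verdict.

- **Gate:** I pressed the blue-side pad with closed fingertips until it reached its stop. Force rose to about 15 N with the tip stopped at 67 mm, and the pictures show the gate low on the blue side. I did not measure its angle from the images afterwards.
- **Balls:** I pushed the rear ball slowly along the trough with the tip about 12 mm above its floor. The two balls went over the lip one after the other, and I stopped the fingertip well before the lip.
- **Final checks:** The top view shows both balls in the blue tray, about 31 mm apart. The last change in the tray area was 1.38 against a reference of 1.27, which is close to camera noise, so I take them to be at rest. An earlier check, 2.8 s before, was less clear (2.8 against 2.0), so I waited before handing in. The arm was lifted clear and the wrist force was near zero.
- **Loose parts:** I touched none of them and the pictures show none moved. The pixel comparison with the first picture for the spring and marker proves little, since it had no reference to set it against and may include the arm's shadow. The bolt was not checked separately.

The balls and pads disagreed by about 1 px in the position fit, roughly 2 mm, which did not affect the job.

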